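# Set the gel viewer's filter slide to the third click

### The arm

A 6-joint arm with a two-finger parallel gripper is mounted at the origin on the work surface. World frame = base frame: x ahead of the robot, y to its left, z up, the work surface at z = 0. Lengths are in mm, angles in rad, forces in N, time in s.
With the tool pointing down it reaches from about 350 to 875 mm from the base axis. Payload 4.2 kg.
Tool frame: the origin (TCP) lies midway between the tips of the shut fingers; the grasp point (between the pads) lies 19 mm behind it; z points along the fingers, y is the direction in which the jaws open and shut (so a half turn about z gives the same grasp; the last joint's range is limited). The gripper opens to 85 mm and grips with 20 to 120 N. Pads are 22 mm wide; open, the fingers measure 114 mm over their backs; the gripper's body (76 mm by 85 mm) begins 54 mm behind the grasp point. The pads swing forward as they close: fully open they stand 13 mm farther back than shut.
Start: joints at [1.361, 0.385, 0.008, 0, -1.194, -0.259], TCP at [282.351, 557.563, 196.012] pointing down, gripper open.
Joint ranges: [-3.14, 3.14], [-1.21, 2.06], [-1.07, 1.41], [-3.16, 2.05], [-2.99, -0.16], [-3.1, 3.1]. Speed limits (rad/s): [2.79, 2.79, 3.14, 3.14, 3.14, 3.14].

### API

Orientations are given as a unit quaternion [x, y, z, w].
In Python, from bench import read_state, get_image, job_done, search_frame, regions_of gives the robot as it stands.
- The arm moves only by the tool servo_tool, never from a script. Its arguments are lists of equal length, an entry for each row: "turn": the turn, a rotation vector about the world's x, y, z in rad, a list of three; "dp": the shift along the world's x, y, z in m, a list of three; "fingers": the finger opening in m, from 0 to 0.0854. In form: {"turn": [[rx, ry, rz], ...], "dp": [[tx, ty, tz], ...], "fingers": [fingers, ...]}. A call has exactly 5 rows; each row shifts and turns the pose as measured when the row begins; what a row does not reach is not made up. A row lasts 1/8 s, in which the tool goes at most 62.5 mm and 10.7 degrees, less where a joint would pass 70% of its speed; a pose out of reach is approached as far as the arm can. A call is refused whole if a number of a shift passes 0.0625 or a number of a turn 0.188, either way. A call with a gripper value outside its range is refused whole. The fingers move at their own pace and stop on an object; the grip force is fixed at half the most. Time passes only in rows, so rows that do not move let the fingers close, or fill a call up. It gives the time, the measured TCP pose, the force and the opening at its end, in the units of the state.
- read_state(): the state, without advancing time (a new reading comes with each control period).
- get_image(name): name is "scene" or "top" or "wrist"; returns a dict with "img" (420x560x3 uint8, red, green, blue), "vfov" (degrees; the focal length in pixels is half the picture's height over the tangent of half this angle, whatever the lens; pixels are square), "cx", "cy" (the principal point, pixels), "world_from_camera" (4x4, takes a point from camera to world coordinates); the wrist camera has in their place "mount" (4x4, takes a point from camera to tool coordinates, whose origin is the TCP and whose axes are the flange's). Camera axes: x right, y down, z forward; pixel columns grow to the right and rows downward; lengths in mm; the calibration is good to about 2 mm. A picture is of the moment at which its call begins: read the wrist's pose just before it. There is no depth.
- job_done(): hands the job in, once; it reports no verdict.
Trained networks look in the newest picture that a camera, given by its name, has taken for a name from the list of things; names that differ only in an ending like _2 or _b are one class to them, and where a whole thing is asked for, a point or a joint stands for the part that bears it (a point fixed in the world has none). Each returns a list of dicts, best first, with "score" (0 to 1); they miss things now and then, are a little off and sometimes report something else, mostly with a low value. They report only what shows in the picture. A call takes as long as a camera call.
- search_frame(query, camera): "box" ([left, top, width, height] in pixels, round what is visible of it).
- regions_of(query, camera): "region" (420x560 bool, what is visible of it) and "box" ([left, top, width, height] in pixels, round what is visible of it).
The state is a dict: "clock": time; "joints": joint angles; "joint_vel": joint speeds; "joint_efforts": joint torques, N m; "position": TCP position; "ee_rot": TCP orientation; "contact_force": force on the tool from outside, world axes, zero at the start; "wrist_torque": the same for the moment, N m; "gripper_width": finger opening in mm.
Only numpy, scipy, OpenCV 4.12 (cv2) and the standard library are available. Lean on these libraries where they do the work, as an engineer would, in place of code of your own. Each camera call takes 0.05 s, during which the arm holds its last target. There are 200 camera calls.

### The job

Set the filter lever on the gel viewer by pushing it with the fingertips, never pinching it: first push it fully home, to the right-hand end of its slot as the robot sees it (the end with the black square mark), so that the count starts from the stop. Then push it back the other way three clicks and leave it resting in the third notch, without letting it run past that notch at any time. Leave the glassware, boxes and other things around it where they stand.

Things in the scene. Friction and masses are not known exactly. Their poses are not given: they have to be found in the camera images.
- viewer: Gel viewer: fixed white box 200 (x) x 260 (y) x 75 mm high, yaw within 0.35 rad. Origin: centre of its underside, on the bench; front (-x) faces the robot, +y is the robot's left. On its flat top an amber window (frame 4 mm high) fills the rear, viewer x > -15 mm. The lever's slot runs along y at x = -60 mm; a black square (y = -35 mm) marks home, thin lines mark the notches.
- lever (a joint): Lever travel, m: 0 = home, at its stop (robot's right, viewer -y); grows toward viewer +y. Spring detents at 0, 0.014, 0.028, 0.042 (third notch), 0.056, 0.070. About 7 N starts it out of a notch, falling to nothing at the crest 7 mm on; it then snaps into the next notch by itself and stays. Starts in or near notch one or two.
- lever_top (a point): Top centre of the filter lever, an upright paddle 44 mm above the viewer's top (119 mm above the bench), moving with it; axes as the viewer's. At home it is at viewer x = -60, y = -35 mm. A black web 4 mm thick (y), 24 mm wide (x), with a grey finger pad on each side; 14 mm thick over the pads. Nothing else stands on the top within 80 mm of it.
- pad_home (a point): Grey finger pad on the lever's face toward home (viewer -y): 28 (x) x 5 (y) x 32 mm tall. The point is the centre of its outer face, 7 mm from the lever's mid-plane and 21 mm above the viewer's top. Pushing here moves the lever away from home.
- pad_far (a point): The like pad on the other face (viewer +y), the point likewise at the centre of its outer face. Pushing here moves the lever toward home.
- tube_rack: Bystander, loose: an orange tube rack 70 x 110 x 40 mm with small capped tubes in it (66 mm tall in all). Origin: centre of its underside.
- tip_box: Bystander, loose: a white-lidded pipette-tip box 93 x 123 x 61 mm. Origin: centre of its underside.
- beaker: Bystander, loose: a foil-wrapped glass beaker, 66 mm across, 90 mm tall. Origin: centre of its underside.
- slide_basket: Bystander, loose: a brass slide basket 80 x 100 x 45 mm with a wire bail, 65 mm tall in all. Origin: centre of its underside.
- vial: Bystander, loose: a small brown capped vial, 24 mm across, 44 mm tall, standing on the viewer's top behind the home end of the slot. Origin: centre of its underside.
- cuvette_box: Bystander, loose: a flat blue-lidded cuvette box 47 x 77 x 28 mm, on the bench before the viewer. Origin: centre of its underside.

How it is judged:
By the outcome, as a careful person would: the job done as asked, in the order asked, and still so for the second after the job is handed in, with the robot touching nothing.
It also fails if it takes over 53 s, if anything falls off the work surface, if the arm or the gripper's body presses on something with over 40 N, if the wrist force passes 120 N, or if a joint passes its speed limit or range.

## Working session

There is one attempt and no reset: what is moved stays moved. The work goes in short steps, Python scripts to look and compute and a tool call to move; the robot and the scene stay as the last step left them, time stands still between calls to the robot, and variables do not carry over. Pictures are saved under pics/ and viewed, about 8 in all and at most 12, crops included, and the job is handed in when it is done.

Besides the shell and the picture viewer there is one more tool, called after "Call:" by a JSON object that holds its "fn" and its "kwargs". servo_tool: Moves the arm, as the interface text tells. Its arguments: {"type":"object","properties":{"turn":{"type":"array","items":{"type":"array","items":{"type":"number"}}},"dp":{"type":"array","items":{"type":"array","items":{"type":"number"}}},"fingers":{"type":"array","items":{"type":"number"}}},"required":["turn","dp","fingers"]}

```bash
mkdir -p pics; cat > h.py <<'E'
import numpy as np,cv2
from bench import *
def ray(c,u,v):
    f=210/np.tan(np.radians(c['vfov'])/2);M=np.array(c['world_from_camera'])
    d=M[:3,:3]@np.array([(u-c['cx'])/f,(v-c['cy'])/f,1]);return M[:3,3],d
def atz(c,u,v,z):
    o,d=ray(c,u,v);return o+d*(z-o[2])/d[2]
def proj(c,p):
    f=210/np.tan(np.radians(c['vfov'])/2);M=np.linalg.inv(np.array(c['world_from_camera']))
    q=M[:3,:3]@np.array(p)+M[:3,3];return q[:2]/q[2]*f+[c['cx'],c['cy']]
E
python3 - <<'E'
from h import *
s=read_state();print(s)
ims=[]
for n in('top','scene'):
    c=get_image(n);print(n,c['vfov'],np.round(c['world_from_camera'],2).tolist())
    cv2.imwrite(f'pics/{n}.png',c['img'][:,:,::-1])
    for q in('viewer','lever_top','vial','beaker','tip_box','tube_rack','slide_basket','cuvette_box'):
        r=search_frame(q,n)[:1]
        print(q,[(np.round(a['box']),round(a['score'],2)) for a in r])
E
```

```text
{'clock': 0.0, 'joints': array([ 1.36061375e+00,  3.85561370e-01,  6.58949252e-03, -5.16907003e-04,
       -1.19399860e+00, -2.58624100e-01]), 'joint_vel': array([-0.00010481, -0.00136666,  0.00014322,  0.00111605,  0.00014911,
        0.00013059]), 'joint_efforts': array([-2.30568830e-04, -3.92299283e+01,  1.88397145e+01,  4.18612272e+00,
       -4.67037375e-03,  3.11870876e-07]), 'position': array([282.0533852 , 556.97432132, 194.90189582]), 'ee_rot': array([ 9.72630341e-01, -2.32355288e-01, -2.13821223e-04,  1.09257267e-03]), 'contact_force': array([-0.28072442, -0.12192286, -0.88310512]), 'wrist_torque': array([-0.02048874,  0.0275419 , -0.06129178]), 'gripper_width': 85.39374270478653}
top 54.99777983365439 [[0.01, -1.0, 0.09, 511.03], [-1.0, -0.01, 0.01, 24.36], [-0.01, -0.09, -1.0, 842.82], [0.0, 0.0, 0.0, 1.0]]
viewer [(array([228., 243.,  17.,  17.]), 0.71)]
lever_top [(array([227., 243.,  15.,  17.]), 0.44)]
vial [(array([292., 192.,  14.,  16.]), 0.49)]
beaker [(array([ 96., 233.,  55.,  34.]), 0.84)]
tip_box [(array([321., 204.,  67.,  50.]), 0.8)]
tube_rack [(array([108., 159.,  67.,  47.]), 0.87)]
slide_basket [(array([304., 276.,  55.,  49.]), 0.71)]
cuvette_box [(array([185., 279.,  45.,  27.]), 0.8)]
scene 50.13154181990537 [[-0.5, 0.67, -0.55, 1045.58], [0.87, 0.38, -0.33, 343.02], [-0.01, -0.64, -0.77, 786.28], [0.0, 0.0, 0.0, 1.0]]
viewer [(array([225., 183., 165., 144.]), 0.77)]
lever_top [(array([313., 201.,  15.,  19.]), 0.59)]
vial [(array([245., 207.,   8.,  25.]), 0.79)]
beaker [(array([402., 242.,  47.,  53.]), 0.81)]
tip_box [(array([183., 174.,  69.,  61.]), 0.92)]
tube_rack [(array([349., 295.,  74.,  73.]), 0.71)]
slide_basket [(array([240., 152.,  53.,  46.]), 0.92)]
cuvette_box [(array([350., 207.,  33.,  26.]), 0.73)]
```

View pics/top.png

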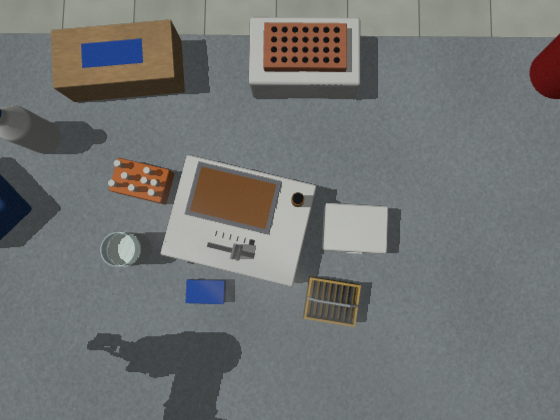

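View pics/scene.png

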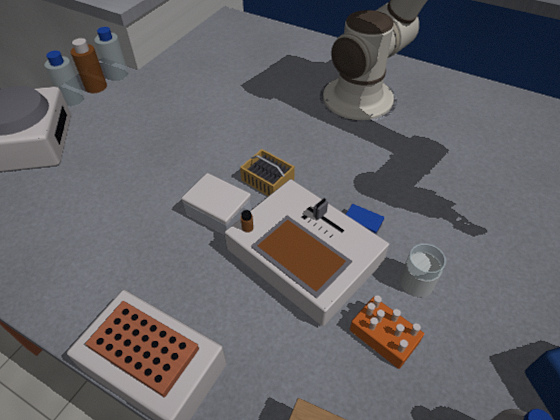

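The top view shows the viewer with its corners near (187,156), (315,185), (293,284) and (162,253). The lever is near (237,250), the home square near (252,242), and the vial at (298,199). The scene view agrees. Next I fit the viewer pose and zoom in on the lever.

```bash
cat > fit.py <<'E'
from h import *
from scipy.optimize import least_squares
c=get_image('top');im=c['img'];s=get_image('scene')
hsv=cv2.cvtColor(im,cv2.COLOR_RGB2HSV)
m=((hsv[...,2]>150)&(hsv[...,1]<60)).astype(np.uint8)
m=cv2.morphologyEx(m,cv2.MORPH_OPEN,np.ones((3,3)))
n,l,st,ce=cv2.connectedComponentsWithStats(m)
k=l[215,180]; pts=np.argwhere(l==k)[:,::-1].astype(np.float32)
hull=cv2.convexHull(pts)
q=cv2.approxPolyDP(hull,8,True)[:,0];print('corners px',q.tolist(),st[k])
w=np.array([atz(c,u,v,75)[:2] for u,v in cv2.convexHull(pts)[:,0]],np.float32)
(x,y),sz,a=cv2.minAreaRect(w);print('rect',x,y,sz,a)
# yaw: long side (260) is y
b=cv2.boxPoints(((x,y),sz,a));e=[b[1]-b[0],b[2]-b[1]];L=max(e,key=np.linalg.norm);L=L*np.sign(L[1])
yaw=np.arctan2(-L[0],L[1]);print('yaw',yaw)
R=np.array([[np.cos(yaw),-np.sin(yaw)],[np.sin(yaw),np.cos(yaw)]])
def W(px,py,z):return np.r_[R@[px,py]+[x,y],z]
np.savez('v.npz',R=R,o=[x,y],yaw=yaw)
for nm,cc,(u0,v0,u1,v1) in(('t',c,(190,215,280,275)),('s',s,(280,180,370,250))):
    i=cc['img'].copy()[:,:,::-1]
    k=8;g=cv2.resize(i[v0:v1,u0:u1],None,fx=k,fy=k,interpolation=cv2.INTER_CUBIC)
    for t in range(6):
        for X,Z,col in((-60,75,(0,0,255)),(-60,119,(0,255,0))):
            p=(proj(cc,W(X,-35+14*t,Z))-[u0,v0]+.5)*k
            cv2.circle(g,tuple(int(v) for v in p),3,col,-1)
    cv2.imwrite(f'pics/z{nm}.png',g)
print('slot home',W(-60,-35,119),'far',W(-60,35,119))
E
python3 fit.py
```

```text
corners px [[314.0, 186.0], [290.0, 285.0], [161.0, 253.0], [186.0, 156.0]] [ 161  156  154  130 7921]
rect 564.9974365234375 124.22024536132812 (256.54638671875, 196.32078552246094) 77.05590057373047
yaw -0.22591725
slot home [498.68207973 103.54965228 119.        ] far [514.36210734 171.77088577 119.        ]
```

View pics/zt.png

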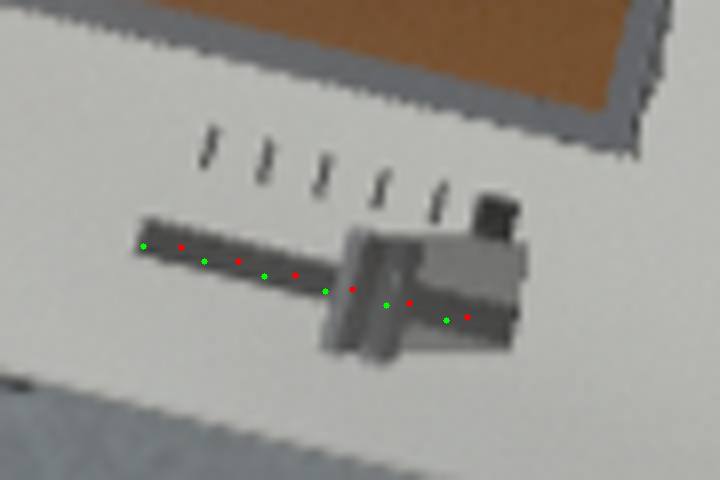

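View pics/zs.png

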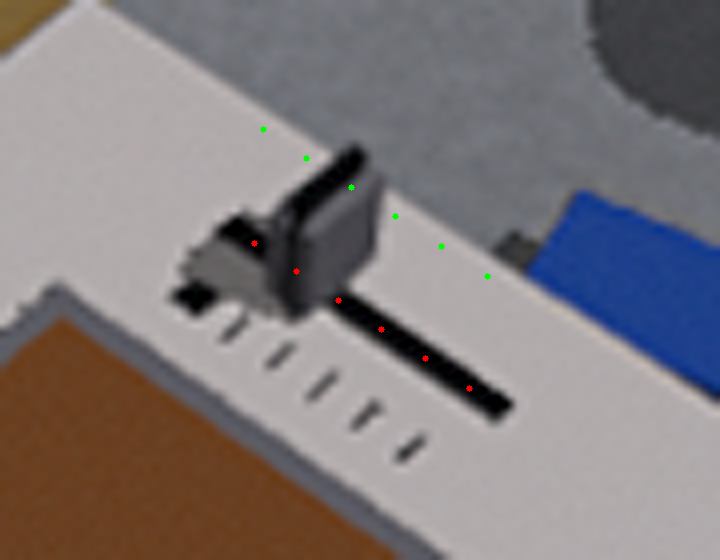

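The fit matches to about 1.5 mm: the black square sits about 1.3 mm further toward home than the model. The lever is near notch one or two. I'll keep the gripper open and straddle the lever with the jaw axis along the slot, so that only one finger ever touches it. First I move to above it.

Call:
{"fn": "servo_tool", "kwargs": {"turn": [[0, 0, 0.05], [0, 0, 0.05], [0, 0, 0.05], [0, 0, 0.05], [0, 0, 0.043]], "dp": [[0.022, -0.043, 0], [0.022, -0.043, 0], [0.022, -0.043, 0], [0.022, -0.043, 0], [0.022, -0.043, 0]], "fingers": [0.06, 0.06, 0.06, 0.06, 0.06]}}

```text
clock: 1.62
position: [393.5, 339.3, 195.6]
ee_rot: [0.994, -0.106, 0.001, -0.0]
contact_force: [0.8, -0.1, -0.9]
gripper_width: 60.1
```

Call:
{"fn": "servo_tool", "kwargs": {"turn": [[0, 0, 0], [0, 0, 0], [0, 0, 0], [0, 0, 0], [0, 0, 0]], "dp": [[0.022, -0.043, 0], [0.022, -0.043, 0], [0.022, -0.043, 0], [0.022, -0.043, 0], [0.022, -0.043, 0]], "fingers": [0.06, 0.06, 0.06, 0.06, 0.06]}}

```text
clock: 2.25
position: [506.6, 117.2, 197.2]
ee_rot: [0.995, -0.105, 0.002, -0.002]
contact_force: [0.6, 0.5, 0.9]
gripper_width: 59.9
```

```bash
cat >> h.py <<'E'
from scipy.spatial.transform import Rotation as Ro
def wrist():
    s=read_state();c=get_image('wrist');T=np.eye(4);T[:3,:3]=Ro.from_quat(s['ee_rot']).as_matrix();T[:3,3]=s['position']
    c['world_from_camera']=T@np.array(c['mount']);return s,c
v=np.load('v.npz')
def W(px,py,z):return np.r_[v['R']@[px,py-1.3]+v['o'],z]
def V(p):return v['R'].T@(np.array(p)[:2]-v['o'])+[0,1.3]
E
cat > w.py <<'E'
from h import *
import sys
s,c=wrist();g=c['img'][:,:,::-1].copy()
for t in range(6):
    for Z,col in((75,(0,0,255)),(119,(0,255,0))):
        p=proj(c,W(-60,-35+14*t,Z));cv2.circle(g,tuple(int(round(a)) for a in p),2,col,-1)
cv2.imwrite(sys.argv[1],g)
print(s['position'],'V',V(s['position']),'F viewer',v['R'].T@s['contact_force'][:2],s['contact_force'],s['gripper_width'])
print(np.round(c['world_from_camera'],2).tolist())
t=get_image('top');b=search_frame('vial','top')[0]['box'];print('vial',V(atz(t,b[0]+b[2]/2,b[1]+b[3]/2,110)))
E
python3 w.py pics/w1.png
```

```text
[506.58962182 117.20820711 197.24713286] V [-55.3529173  -18.61722923] F viewer [0.43731428 0.64203193] [0.57001712 0.52775872 0.92581068] 59.91519626641799
[[-0.21, -0.93, -0.3, 585.21], [-0.98, 0.2, 0.07, 100.18], [-0.0, 0.31, -0.95, 376.07], [0.0, 0.0, 0.0, 1.0]]
vial [  58.03159918 -101.82580938]
```

View pics/w1.png

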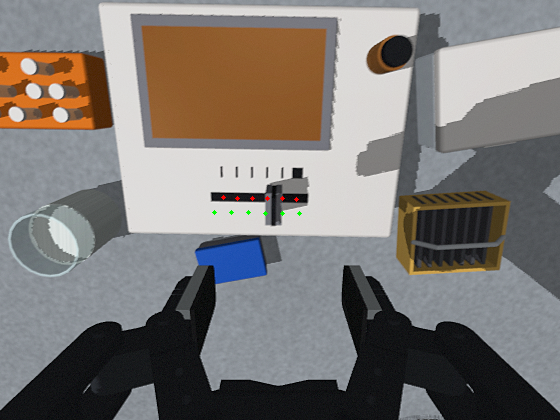

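The wrist view agrees with the model: the black square is at (297,172) and projected home at (297,198). The lever is at about u=274, roughly 19 mm of travel. There are about 23 mm free on each side, so I descend straddling it.

Call:
{"fn": "servo_tool", "kwargs": {"turn": [[0, 0, -0.016], [0, 0, 0], [0, 0, 0], [0, 0, 0], [0, 0, 0]], "dp": [[-0.004, 0.0035, 0], [0, 0, -0.025], [0, 0, -0.025], [0, 0, -0.025], [0, 0, -0.025]], "fingers": [0.06, 0.06, 0.06, 0.06, 0.06]}}

```text
clock: 3.02
position: [501.5, 127.3, 97.5]
ee_rot: [0.994, -0.112, 0.005, -0.004]
contact_force: [0.1, 0.0, -0.3]
gripper_width: 59.9
```

```bash
python3 w.py pics/w2.png
```

```text
[501.48210822 127.26045024  97.4731    ] V [-62.58235056  -9.9645082 ] F viewer [0.09970451 0.05155795] [ 0.10871993  0.02791397 -0.31307026] 59.92881883749204
[[-0.22, -0.93, -0.3, 578.72], [-0.97, 0.21, 0.08, 108.34], [-0.01, 0.3, -0.95, 276.71], [0.0, 0.0, 0.0, 1.0]]
vial [  60.94538541 -102.91385701]
```

View pics/w2.png

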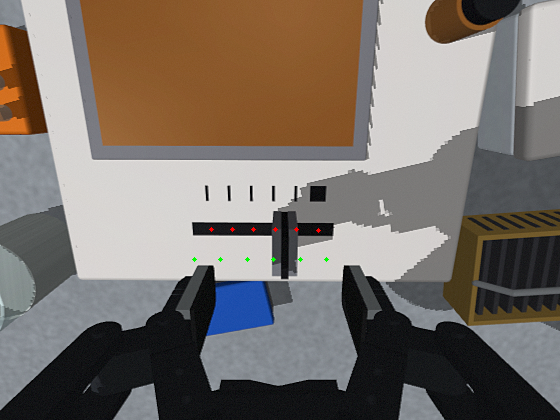

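The fingertips clear the lever on both sides; it sits at u≈285, about 21 mm of travel. I lower a little more, then start pushing toward home.

Call:
{"fn": "servo_tool", "kwargs": {"turn": [[0, 0, 0], [0, 0, 0], [0, 0, 0], [0, 0, 0], [0, 0, 0]], "dp": [[0.0025, -0.0006, -0.005], [0, 0, -0.004], [-0.0022, -0.0097, 0], [-0.0022, -0.0097, 0], [0, 0, 0]], "fingers": [0.06, 0.06, 0.06, 0.06, 0.06]}}

```text
clock: 3.8
position: [500.5, 106.8, 91.3]
ee_rot: [0.994, -0.111, 0.006, -0.005]
contact_force: [-0.1, 0.4, 0.2]
gripper_width: 60.0
```

```bash
cat > r.py <<'E'
from h import *
s=read_state();print(s['position'],'V',V(s['position']),'F viewer',v['R'].T@s['contact_force'][:2],s['contact_force'],s['ee_rot'],s['gripper_width'])
E
python3 r.py
```

```text
[500.49876443 106.81114576  91.25695204] V [-58.96005438 -30.11444582] F viewer [-0.21370129  0.32719036] [-0.13498017  0.36674532  0.16018097] [ 0.99376579 -0.11119192  0.00649793 -0.00486788] 60.0284404522814
```

Call:
{"fn": "servo_tool", "kwargs": {"turn": [[0, 0, 0], [0, 0, 0], [0, 0, 0], [0, 0, 0], [0, 0, 0]], "dp": [[-0.0011, -0.0049, -0.004], [-0.0011, -0.0049, -0.001], [-0.0011, -0.0049, 0], [-0.0011, -0.0049, 0], [0, 0, 0]], "fingers": [0.06, 0.06, 0.06, 0.06, 0.06]}}

```text
clock: 4.42
position: [495.9, 85.5, 86.0]
ee_rot: [0.994, -0.112, 0.007, -0.005]
contact_force: [0.7, 1.2, -0.5]
gripper_width: 60.0
```

```bash
python3 r.py
```

```text
[495.87676157  85.47927288  86.04350403] V [-58.68625981 -51.93958601] F viewer [0.42192852 1.33362915] [ 0.70994038  1.20522822 -0.54009576] [ 0.99372624 -0.11153504  0.0066185  -0.00492902] 60.01583901825814
```

Call:
{"fn": "servo_tool", "kwargs": {"turn": [[0, 0, 0], [0, 0, 0], [0, 0, 0], [0, 0, 0], [0, 0, 0]], "dp": [[-0.0007, -0.0029, 0], [-0.0005, -0.002, 0], [-0.0005, -0.002, 0], [-0.0005, -0.002, 0], [-0.0005, -0.002, 0]], "fingers": [0.06, 0.06, 0.06, 0.06, 0.06]}}

```text
clock: 5.05
position: [493.3, 74.3, 86.2]
ee_rot: [0.994, -0.111, 0.007, -0.005]
contact_force: [0.3, 0.9, -0.2]
gripper_width: 59.5
```

```bash
python3 r.py
```

```text
[493.26654514  74.27186043  86.17393853] V [-58.71968336 -63.44689697] F viewer [0.06079378 0.89102489] [ 0.25883888  0.85476528 -0.23221517] [ 0.99375687 -0.11124185  0.00685135 -0.00505921] 59.50233340820277
```

```bash
python3 w.py pics/w3.png
```

```text
[493.26654514  74.27186043  86.17393853] V [-58.71968336 -63.44689697] F viewer [0.06079378 0.89102489] [ 0.25883888  0.85476528 -0.23221517] 59.50233340820277
[[-0.22, -0.93, -0.29, 569.85], [-0.98, 0.21, 0.08, 55.22], [-0.01, 0.3, -0.95, 265.67], [0.0, 0.0, 0.0, 1.0]]
vial [  61.71471797 -104.13980898]
```

View pics/w3.png

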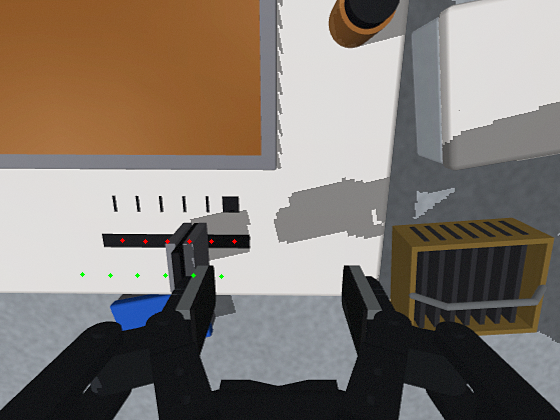

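The lever has not moved, and the finger seems to pass above it, so the fingertip height is in doubt. I check it in the scene camera.

```bash
python3 - <<'E'
from h import *
s=read_state();c=get_image('scene');R=Ro.from_quat(s['ee_rot']).as_matrix();P=s['position']
u0,v0,u1,v1=260,120,380,240;k=5
g=cv2.resize(c['img'][v0:v1,u0:u1,::-1],None,fx=k,fy=k,interpolation=cv2.INTER_CUBIC)
def dot(p,col):
    q=(proj(c,p)-[u0,v0]+.5)*k;cv2.circle(g,tuple(int(a) for a in q),3,col,-1)
for h in range(0,80,20):
    for y in(-30,0,30): dot(P+R@np.array([0,y,-h]),(0,0,255) if h==0 else (0,255,255))
for t in range(6):dot(W(-60,-35+14*t,119),(0,255,0))
cv2.imwrite('pics/s2.png',g);print(R.round(3))
E
```

```text
[[ 0.975 -0.221  0.015]
 [-0.221 -0.975  0.009]
 [ 0.012 -0.012 -1.   ]]
```

View pics/s2.png

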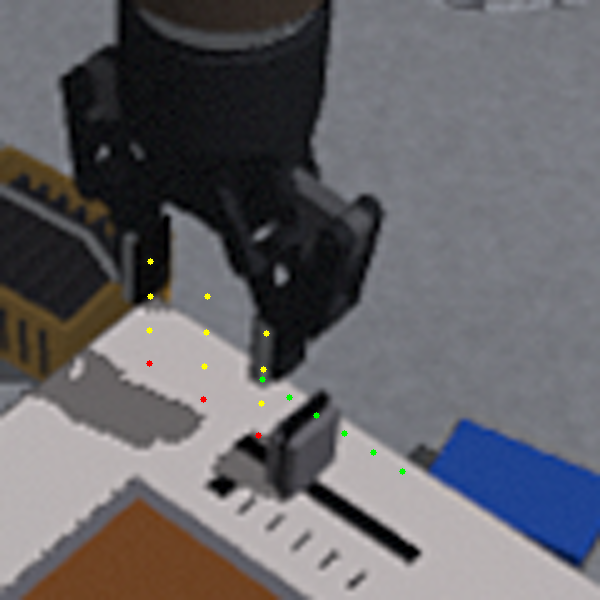

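In the scene view the real tips are about 35 mm above the nominal TCP point at this opening (tips near row 380, TCP dot at row 435), so they only just cleared the lever. I go back up and over, then descend about 30 mm deeper, judging by the visible tips.

Call:
{"fn": "servo_tool", "kwargs": {"turn": [[0, 0, 0], [0, 0, 0], [0, 0, 0], [0, 0, 0], [0, 0, 0]], "dp": [[0, 0, 0.015], [0.0036, 0.016, 0], [0.0036, 0.016, 0], [0.0032, 0.014, 0], [0, 0, 0]], "fingers": [0.06, 0.06, 0.06, 0.06, 0.06]}}

```text
clock: 5.88
position: [503.9, 124.1, 100.1]
ee_rot: [0.994, -0.111, 0.006, -0.005]
contact_force: [0.2, 0.4, 0.3]
gripper_width: 60.1
```

```bash
python3 r.py
```

```text
[503.93430272 124.08123859 100.143591  ] V [-59.48032398 -12.51364053] F viewer [0.14156438 0.49182741] [0.24813663 0.44761914 0.34615823] [ 0.9938086  -0.11084212  0.0060394  -0.00469208] 60.088326255248354
```

Call:
{"fn": "servo_tool", "kwargs": {"turn": [[0, 0, 0], [0, 0, 0], [0, 0, 0], [0, 0, 0], [0, 0, 0]], "dp": [[0, 0, -0.012], [0, 0, -0.012], [0, 0, -0.01], [0, 0, -0.005], [0, 0, 0]], "fingers": [0.06, 0.06, 0.06, 0.06, 0.06]}}

```text
clock: 6.5
position: [502.3, 122.7, 56.7]
ee_rot: [0.994, -0.111, 0.004, -0.004]
contact_force: [-0.2, -0.1, 0.0]
gripper_width: 60.0
```

```bash
cat > both.py <<'E'
from h import *
import sys
s,w=wrist();c=get_image('scene')
a=w['img'][150:360,130:430,::-1];a=cv2.resize(a,(600,420))[:, 100:500]
b=cv2.resize(c['img'][140:245,260:360,::-1],(400,420),interpolation=cv2.INTER_CUBIC)
cv2.imwrite(sys.argv[1],np.hstack([a,b]))
print(s['position'],'V',V(s['position']),'F viewer',v['R'].T@s['contact_force'][:2],s['contact_force'],s['gripper_width'])
E
python3 both.py pics/b1.png
```

```text
[502.27293442 122.69055077  56.71812013] V [-60.78796071 -14.24113681] F viewer [-0.17495978 -0.12842285] [-0.19928065 -0.08596844  0.02573889] 60.03235970015868
```

View pics/b1.png

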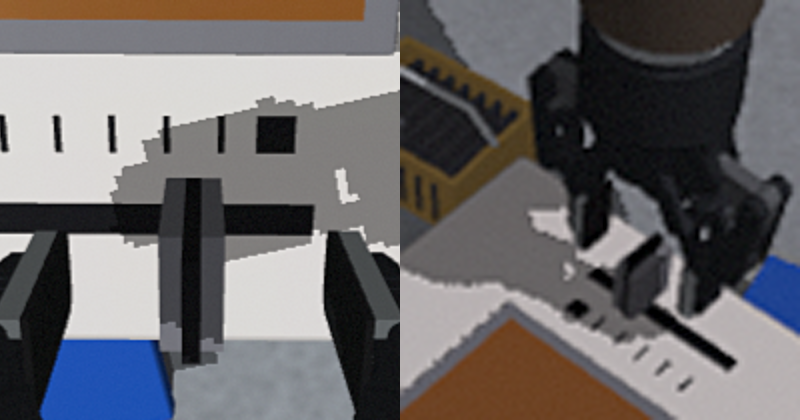

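The fingers now straddle the lever at pad height. In the wrist crop the lever spans 160–222 and the finger faces are at 70 and 325. I push toward home.

Call:
{"fn": "servo_tool", "kwargs": {"turn": [[0, 0, 0], [0, 0, 0], [0, 0, 0], [0, 0, 0], [0, 0, 0]], "dp": [[-0.0022, -0.0097, 0], [-0.0018, -0.0078, 0], [-0.0011, -0.0049, 0], [-0.0007, -0.0029, 0], [-0.0007, -0.0029, 0]], "fingers": [0.06, 0.06, 0.06, 0.06, 0.06]}}

```text
clock: 7.22
position: [496.7, 93.6, 58.6]
ee_rot: [0.994, -0.112, 0.006, -0.005]
contact_force: [-1.8, 7.0, -1.3]
gripper_width: 60.2
```

```bash
python3 r.py
```

```text
[496.67946136  93.62479682  58.63532983] V [-59.72855796 -43.8212425 ] F viewer [-3.28078169  6.42090001] [-1.75912979  6.99263528 -1.34152802] [ 0.99371456 -0.1116345   0.0063028  -0.00542182] 60.20679528785335
```

Call:
{"fn": "servo_tool", "kwargs": {"turn": [[0, 0, 0], [0, 0, 0], [0, 0, 0], [0, 0, 0], [0, 0, 0]], "dp": [[-0.0007, -0.0029, 0], [-0.0007, -0.0029, 0], [-0.0005, -0.0019, 0], [-0.0005, -0.0019, 0], [0, 0, 0]], "fingers": [0.06, 0.06, 0.06, 0.06, 0.06]}}

```text
clock: 7.85
position: [495.4, 87.8, 58.4]
ee_rot: [0.994, -0.111, 0.008, -0.009]
contact_force: [0.4, -0.8, -0.5]
gripper_width: 60.6
```

```bash
python3 r.py
```

```text
[495.42683023  87.82904289  58.39686779] V [-59.65110738 -49.75031068] F viewer [ 0.53236198 -0.7365592 ] [ 0.35384461 -0.83709183 -0.475078  ] [ 0.99374742 -0.1110367   0.00785045 -0.00867678] 60.62379516317385
```

Call:
{"fn": "servo_tool", "kwargs": {"turn": [[0, 0, 0], [0, 0, 0], [0, 0, 0], [0, 0, 0], [0, 0, 0]], "dp": [[-0.0007, -0.0029, 0], [-0.0007, -0.0029, 0], [-0.0005, -0.0019, 0], [-0.0005, -0.0019, 0], [0, 0, 0]], "fingers": [0.06, 0.06, 0.06, 0.06, 0.06]}}

```text
clock: 8.48
position: [494.1, 81.7, 58.3]
ee_rot: [0.994, -0.111, 0.01, -0.013]
contact_force: [-0.5, -0.0, 0.4]
gripper_width: 60.1
```

```bash
python3 r.py
```

```text
[494.13057165  81.72555805  58.25863436] V [-59.54724378 -55.9890626 ] F viewer [-0.43656311 -0.12627488] [-0.45375525 -0.02527581  0.43824887] [ 0.9936444  -0.11143155  0.00963946 -0.01268466] 60.05415722007624
```

Call:
{"fn": "servo_tool", "kwargs": {"turn": [[0, 0, 0], [0, 0, 0], [0, 0, 0], [0, 0, 0], [0, 0, 0]], "dp": [[-0.0005, -0.0019, 0], [-0.0005, -0.0019, 0], [-0.0005, -0.0019, 0], [-0.0005, -0.0019, 0], [-0.0005, -0.0019, 0]], "fingers": [0.06, 0.06, 0.06, 0.06, 0.06]}}

```text
clock: 9.1
position: [494.7, 82.0, 57.9]
ee_rot: [0.993, -0.111, 0.014, -0.021]
contact_force: [-1.4, 10.6, -2.6]
gripper_width: 60.1
```

```bash
python3 r.py
```

```text
[494.74162834  81.97660428  57.91190215] V [-59.00794908 -55.60751876] F viewer [-3.69271036 10.02820698] [-1.35255277 10.60054936 -2.60764203] [ 0.99347226 -0.11118897  0.01385107 -0.02140163] 60.060290714774425
```

A firm stop: 10 N with no advance, about 12 mm after the previous notch. That is home. I back off and straighten the small tilt.

```bash
cat >> r.py <<'E'
a=-0.226/2
print('fix turn',(Ro.from_quat([np.cos(a),np.sin(a),0,0])*Ro.from_quat(s['ee_rot']).inv()).as_rotvec().round(4))
E
python3 r.py|tail -1
```

```text
fix turn [-0.0394  0.0324 -0.0031]
```

Call:
{"fn": "servo_tool", "kwargs": {"turn": [[-0.02, 0.016, 0], [-0.02, 0.016, 0], [0, 0, 0], [0, 0, 0], [0, 0, 0]], "dp": [[0.0022, 0.0097, 0], [0.0022, 0.0097, 0], [0, 0, 0], [0, 0, 0], [0, 0, 0]], "fingers": [0.06, 0.06, 0.06, 0.06, 0.06]}}

```text
clock: 9.72
position: [499.0, 100.9, 57.8]
ee_rot: [0.994, -0.111, -0.001, 0.003]
contact_force: [0.5, -0.2, 0.1]
gripper_width: 60.0
```

```bash
python3 r.py;python3 both.py pics/b2.png
```

```text
[498.96434288 100.93803397  57.81374736] V [-59.13990546 -36.1820273 ] F viewer [ 0.49778257 -0.10298445] [ 0.46206489 -0.21187101  0.11894757] [ 0.99378362 -0.11127862 -0.0013601   0.0030541 ] 60.032194695977374
fix turn [ 0.0058 -0.0034 -0.003 ]
[498.96434288 100.93803397  57.81374736] V [-59.13990546 -36.1820273 ] F viewer [ 0.49778257 -0.10298445] [ 0.46206489 -0.21187101  0.11894757] 60.032194695977374
```

View pics/b2.png

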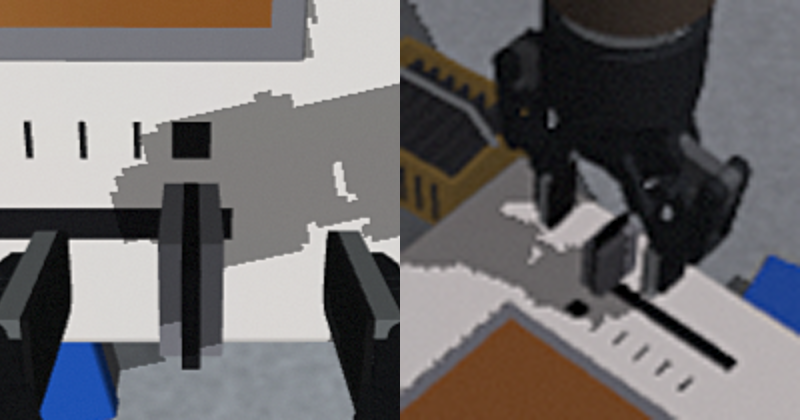

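Home is confirmed: the web at u=190 lines up with the black square's centre at 191. Now I bring up the other finger, in small steps.

Call:
{"fn": "servo_tool", "kwargs": {"turn": [[0.006, -0.003, -0.003], [0, 0, 0], [0, 0, 0], [0, 0, 0], [0, 0, 0]], "dp": [[0.0022, 0.0097, 0], [0.0013, 0.0058, 0], [0.0005, 0.0019, 0], [0.0005, 0.0019, 0], [0, 0, 0]], "fingers": [0.06, 0.06, 0.06, 0.06, 0.06]}}

```text
clock: 10.45
position: [503.8, 121.5, 58.0]
ee_rot: [0.994, -0.113, 0.0, -0.0]
contact_force: [-0.6, 0.4, -0.5]
gripper_width: 60.2
```

```bash
python3 r.py
```

```text
[503.82086488 121.47725822  58.04256212] V [-59.00758663 -15.07686141] F viewer [-0.68014161  0.29410708] [-0.59697847  0.43898553 -0.49602008] [ 9.93588499e-01 -1.13055943e-01  7.50847002e-05 -4.92470717e-04] 60.16632061753453
fix turn [-0.001   0.0003  0.0006]
```

Call:
{"fn": "servo_tool", "kwargs": {"turn": [[0, 0, 0], [0, 0, 0], [0, 0, 0], [0, 0, 0], [0, 0, 0]], "dp": [[0.0005, 0.0019, 0], [0.0005, 0.0019, 0], [0.0005, 0.0019, 0], [0.0005, 0.0019, 0], [0, 0, 0]], "fingers": [0.06, 0.06, 0.06, 0.06, 0.06]}}

```text
clock: 11.08
position: [504.4, 125.0, 57.8]
ee_rot: [0.994, -0.113, -0.002, 0.003]
contact_force: [0.5, -1.1, -0.1]
gripper_width: 59.9
```

```bash
python3 r.py
```

```text
[504.42984122 125.01129889  57.78396284] V [-59.20571146 -11.49621313] F viewer [ 0.69894712 -0.92586744] [ 0.47379155 -1.05890471 -0.1438762 ] [ 0.99361355 -0.11276769 -0.00188146  0.00346716] 59.947336823825374
fix turn [ 0.0065 -0.0045  0.    ]
```

Call:
{"fn": "servo_tool", "kwargs": {"turn": [[0.006, -0.0045, 0], [0, 0, 0], [0, 0, 0], [0, 0, 0], [0, 0, 0]], "dp": [[0.0005, 0.0019, 0], [0.0006, 0.0024, 0], [0.0006, 0.0024, 0], [0.0005, 0.0019, 0], [0, 0, 0]], "fingers": [0.06, 0.06, 0.06, 0.06, 0.06]}}

```text
clock: 11.7
position: [504.2, 125.0, 57.5]
ee_rot: [0.994, -0.112, -0.003, 0.007]
contact_force: [1.5, -4.1, 0.8]
gripper_width: 59.9
```

```bash
python3 r.py
```

```text
[504.2107197  125.0289574   57.51141234] V [-59.42322041 -11.52808664] F viewer [ 2.36443308 -3.61328906] [ 1.49497243 -4.05110593  0.76358599] [ 0.99364682 -0.11225417 -0.0031585   0.00741698] 59.895367978652565
fix turn [ 0.014  -0.0079 -0.001 ]
```

Call:
{"fn": "servo_tool", "kwargs": {"turn": [[0.007, -0.004, 0], [0.007, -0.004, 0], [0, 0, 0], [0, 0, 0], [0, 0, 0]], "dp": [[0.0009, 0.0035, 0], [0.0009, 0.0035, 0], [0.0009, 0.0035, 0], [0.0005, 0.0019, 0], [0, 0, 0]], "fingers": [0.06, 0.06, 0.06, 0.06, 0.06]}}

```text
clock: 12.32
position: [507.0, 135.5, 57.8]
ee_rot: [0.994, -0.112, -0.0, 0.002]
contact_force: [0.0, -1.1, -0.4]
gripper_width: 59.8
```

```bash
python3 r.py
```

```text
[507.01424399 135.45573964  57.82011234] V [-59.02653966  -0.7382683 ] F viewer [ 0.26470597 -1.05960212] [ 0.02062825 -1.09197088 -0.40582663] [ 9.93675827e-01 -1.12275219e-01 -4.96249487e-04  1.54275284e-03] 59.79554026311419
fix turn [ 0.003  -0.0013 -0.001 ]
```

Call:
{"fn": "servo_tool", "kwargs": {"turn": [[0.003, -0.001, 0], [0, 0, 0], [0, 0, 0], [0.006, -0.003, 0], [0, 0, 0]], "dp": [[0.0009, 0.0035, 0], [0.0009, 0.0035, 0], [0.0009, 0.0035, 0], [0.0005, 0.0019, 0], [0, 0, 0]], "fingers": [0.06, 0.06, 0.06, 0.06, 0.06]}}

```text
clock: 12.95
position: [509.3, 146.0, 57.6]
ee_rot: [0.994, -0.112, -0.0, -0.001]
contact_force: [-0.5, -1.1, 1.1]
gripper_width: 59.9
```

```bash
python3 r.py
```

```text
[509.28189924 146.02048049  57.6247889 ] V [-59.18301381  10.06596812] F viewer [-0.27468688 -1.20214804] [-0.53698846 -1.11007035  1.13233908] [ 9.93744629e-01 -1.11673504e-01 -3.58122326e-04 -7.16308813e-04] 59.89933461826347
fix turn [-0.0015 -0.0006 -0.0022]
```

Call:
{"fn": "servo_tool", "kwargs": {"turn": [[0, 0, 0], [0, 0, 0], [0, 0, 0], [0, 0, 0], [0, 0, 0]], "dp": [[0.0005, 0.0019, 0], [0.0005, 0.0019, 0], [0.0005, 0.0019, 0], [0.0005, 0.0019, 0], [0.0005, 0.0019, 0]], "fingers": [0.06, 0.06, 0.06, 0.06, 0.06]}}

```text
clock: 13.58
position: [510.9, 153.2, 57.5]
ee_rot: [0.994, -0.111, -0.002, 0.002]
contact_force: [1.2, -7.5, 1.0]
gripper_width: 60.2
```

```bash
python3 r.py
```

```text
[510.87156759 153.24671766  57.54984248] V [-59.25242041  17.46466608] F viewer [ 2.8930375  -7.06043087] [ 1.23798337 -7.5290602   1.0237757 ] [ 0.99381865 -0.11097802 -0.00173857  0.00231025] 60.178392318429076
fix turn [ 0.0042 -0.004  -0.0036]
```

Contact is felt at the second notch (travel ≈ 29 mm, 7 N). I push gently over the crest at 35 mm.

Call:
{"fn": "servo_tool", "kwargs": {"turn": [[0.004, -0.004, -0.003], [0, 0, 0], [0, 0, 0], [0, 0, 0], [0, 0, 0]], "dp": [[0.0005, 0.0022, 0], [0.0005, 0.0019, 0], [0.0005, 0.0019, 0], [0.0003, 0.0015, 0], [0, 0, 0]], "fingers": [0.06, 0.06, 0.06, 0.06, 0.06]}}

```text
clock: 14.2
position: [510.6, 151.9, 57.2]
ee_rot: [0.994, -0.112, -0.003, 0.008]
contact_force: [-0.1, -0.8, 0.6]
gripper_width: 59.8
```

```bash
python3 r.py
```

```text
[510.59539219 151.8730363   57.16209165] V [-59.21387277  16.06402786] F viewer [ 0.10715183 -0.77659275] [-0.06952809 -0.78086084  0.63198554] [ 0.99362609 -0.11240891 -0.00323455  0.00780798] 59.77500827448598
fix turn [ 0.0148 -0.0082 -0.0007]
```

Call:
{"fn": "servo_tool", "kwargs": {"turn": [[0.007, -0.004, 0], [0.007, -0.004, 0], [0, 0, 0], [0, 0, 0], [0, 0, 0]], "dp": [[0.0009, 0.0035, 0], [0.0009, 0.0035, 0], [0.0006, 0.0025, 0], [0.0004, 0.0015, 0], [0, 0, 0]], "fingers": [0.06, 0.06, 0.06, 0.06, 0.06]}}

```text
clock: 14.82
position: [512.7, 160.3, 57.4]
ee_rot: [0.994, -0.112, -0.001, 0.003]
contact_force: [-0.6, 0.1, 0.2]
gripper_width: 60.0
```

```bash
python3 r.py; python3 - <<'E'
from h import *
E
```

```text
[512.7031154  160.34089442  57.42482207] V [-59.05651237  24.78884049] F viewer [-0.55178951 -0.05725606] [-0.5505934   0.06779994  0.23699184] [ 0.99367704 -0.11223779 -0.00107379  0.00273368] 59.957123623949144
fix turn [ 0.0052 -0.0028 -0.001 ]
```

Call:
{"fn": "servo_tool", "kwargs": {"turn": [[0.005, -0.003, 0], [0, 0, 0], [0, 0, 0], [0, 0, 0], [0, 0, 0]], "dp": [[0.0004, 0.0015, 0], [0, 0, 0], [-0.002, -0.009, 0], [-0.002, -0.009, 0], [0, 0, 0]], "fingers": [0.06, 0.06, 0.06, 0.06, 0.06]}}

```text
clock: 15.45
position: [508.8, 143.9, 57.4]
ee_rot: [0.994, -0.112, 0.0, -0.001]
contact_force: [0.5, -0.1, 0.3]
gripper_width: 60.5
```

```bash
python3 r.py;python3 both.py pics/b3.png
```

```text
[508.82510812 143.88035474  57.40216915] V [-59.14880842   7.87790361] F viewer [ 0.51175464 -0.02693987] [ 0.49271593 -0.14088854  0.27859525] [ 9.93703835e-01 -1.12033708e-01  4.87323221e-04 -9.47819028e-04] 60.48805121628444
fix turn [-0.0018  0.0012 -0.0015]
[508.82510812 143.88035474  57.40216915] V [-59.14880842   7.87790361] F viewer [ 0.51175464 -0.02693987] [ 0.49271593 -0.14088854  0.27859525] 60.48805121628444
```

View pics/b3.png

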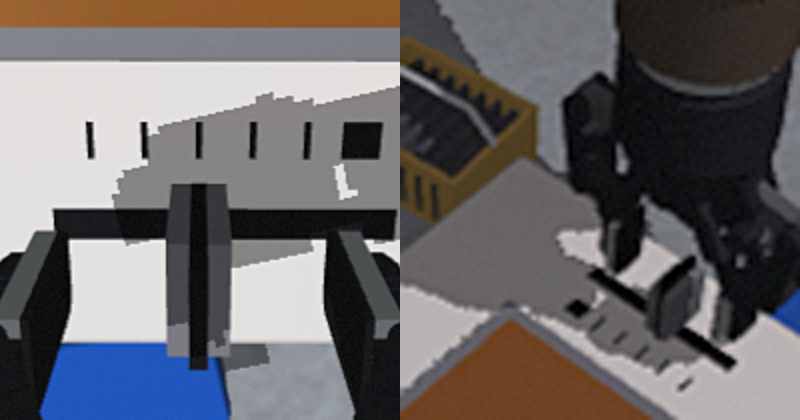

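The web at u=198 lines up with the third line after the square (lines at 308, 253, 198), so the lever is in notch three. I raise the arm straight up and clear.

Call:
{"fn": "servo_tool", "kwargs": {"turn": [[0, 0, 0], [0, 0, 0], [0, 0, 0], [0, 0, 0], [0, 0, 0]], "dp": [[0, 0, 0.015], [0, 0, 0.03], [0, 0, 0.04], [0, 0, 0.04], [0, 0, 0]], "fingers": [0.06, 0.06, 0.06, 0.06, 0.06]}}

```text
clock: 16.18
position: [510.2, 145.0, 191.0]
ee_rot: [0.994, -0.111, 0.003, -0.002]
contact_force: [-0.0, 0.1, -0.7]
gripper_width: 59.8
```

```bash
python3 w.py pics/w4.png
```

```text
[510.15260529 145.04414005 190.9689639 ] V [-58.11573258   9.30947592] F viewer [-0.02492452  0.10137507] [-0.00158311  0.10438213 -0.71157295] 59.80003001628444
[[-0.22, -0.93, -0.3, 588.28], [-0.98, 0.21, 0.07, 126.97], [-0.0, 0.31, -0.95, 369.91], [0.0, 0.0, 0.0, 1.0]]
vial [  61.29978899 -103.20504658]
```

View pics/w4.png

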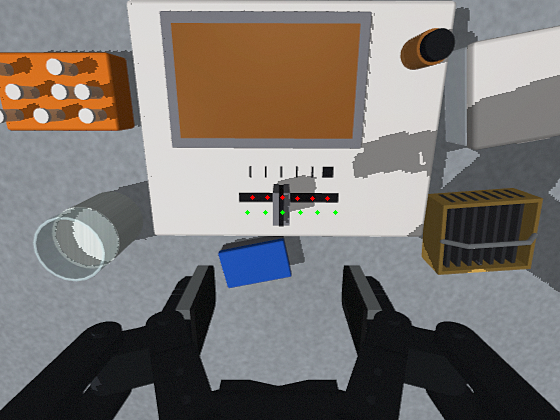

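The lever is aligned with the third line and with the model's third-notch dots at u=282. The arm is clear and nothing around the lever appears moved.

```bash
python3 -c "from bench import *;print(job_done())"
```

```text
the job is handed in; nothing more can be done
None
```

The lever is resting in the third notch and the job is handed in, at about 16 s of the 53 s allowed. I straddled the lever with the gripper held open at 60 mm, so only one finger touched it at a time and it was never pinched.

- **Home:** the far-side finger pushed the lever to its stop, at about 10 N with no further advance. The wrist picture showed the lever lined up with the black square.
- **Three clicks:** the other finger then pushed it back in small steps. I felt the second notch at about 29 mm (7 N) and stopped pushing at about 38 mm, just past the crest at 35 mm.
- **Last check:** the final two wrist pictures show the lever lined up with the third line after the square. The arm is clear of everything with no contact force. The vial measures in the same place as before, within about 3 mm of camera noise, and the other things look unmoved.

**What went wrong:** at 60 mm opening the visible fingertips sat about 35 mm above the reported tool point, more than the 13 mm the description gives. Because of this, my first pass toward home went just over the lever and did not move it. I corrected the height from the pictures before the real push.

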